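# Index the vanity carousel to its next hole

### The arm

A 6-joint arm with a two-finger parallel gripper is mounted at the origin on the work surface. World frame = base frame: x ahead of the robot, y to its left, z up, the work surface at z = 0. Lengths are in mm, angles in rad, forces in N, time in s.
With the tool pointing down it reaches from about 400 to 925 mm from the base axis. Payload 3.4 kg.
Tool frame: the origin (TCP) lies at the very end of the fingers, on their centre line; the grasp point (between the pads) lies 19 mm behind it; z points along the fingers, y is the line along which they close (so a half turn about z gives the same grasp; the last joint's range is limited). The gripper opens to 85 mm and grips with 20 to 120 N. Pads are 22 mm wide; open, the fingers measure 114 mm over their backs; the gripper's body (76 mm by 85 mm) begins 54 mm behind the grasp point. The pads swing forward as they close: fully open they stand 13 mm farther back than shut.
Start: joints at [-1.363, 0.307, 1.506, -0, 1.328, -0.073], TCP at [159.874, -552.333, 231.305] pointing down, gripper open.
Joint ranges: [-3.12, 3.12], [-1.05, 2.28], [0.14, 2.33], [-1.42, 4.57], [0.1, 2.73], [-2.68, 2.68]. Speed limits (rad/s): [2.57, 2.57, 3.14, 3.14, 3.14, 3.14].

### API

Orientations are given as a unit quaternion [x, y, z, w].
In Python, from station import bot gives the robot as it stands. The module is installed in compiled form; this text tells all that it offers.
- The arm moves only by the tool jog_arm, never from a script. Its argument "deltas" is text: rows parted by semicolons, each of 4 numbers parted by spaces: the shift along the tool's x, y, z in cm, then the turn about the tool's z in degrees. In form: dx dy dz twist; .... A call has exactly 8 rows; each row is the pose to reach, as a shift and turn from the pose commanded when the call began, along the tool's axes at that moment; what a row does not reach only later rows make up. A row lasts 1/10 s, in which the tool goes at most 50 mm and 8.59 degrees, less where a joint would pass 70% of its speed; a pose out of reach is approached as far as the arm can. A call with a gripper value outside its range is refused whole. "jaw" is the opening in per cent of the stroke, from 0 (shut) to 100 (fully open), set as the call begins (left out, the last holds). The fingers move at their own pace and stop on an object; "squeeze" is the grip in N (left out, the last holds). Time passes only in rows, so rows that repeat a pose let the fingers close, or fill a call up. It gives the time, the measured TCP pose, the force, the opening and the grip force at its end, in the units of the state.
- bot.read_state(): the state, without advancing time (a new reading comes with each control period).
- bot.capture(name): name is "scene" or "top" or "wrist"; returns the picture (480x640x3 uint8, red, green, blue); there is no depth.
- bot.calibration(name): a dict with "fovy" (degrees; the focal length in pixels is half the picture's height over the tangent of half this angle, whatever the lens; pixels are square), "cx", "cy" (the principal point, pixels), "extrinsics" (4x4, takes a point from camera to world coordinates); the wrist camera has in their place "mount" (4x4, takes a point from camera to tool coordinates, whose origin is the TCP and whose axes are the flange's). Camera axes: x right, y down, z forward; pixel columns grow to the right and rows downward; lengths in mm; the calibration is good to about 2 mm. The wrist camera is an equidistant fisheye: a pixel r from the principal point sees the ray r / f radians off the axis. A picture is of the moment at which its call begins: read the wrist's pose just before it. calibration takes no time and is no camera call.
- bot.job_done(): hands the job in; it is judged then, once.
Trained networks look in the newest picture that a camera, given by its name, has taken for a name from the list of things; names that differ only in an ending like _2 or _b are one class to them, and where a whole thing is asked for, a point or a joint stands for the part that bears it (a point fixed in the world has none). Each returns a list of dicts, best first, with "p" (0 to 1); they miss things now and then, are a little off and sometimes report something else, mostly with a low value. They report only what shows in the picture. A call takes as long as a camera call. They do not tell look-alikes from the thing itself.
- bot.cut_out(camera, target): "mask" (480x640 bool, what is visible of it) and "pixel" ([row, column] in pixels, amid what is visible of it).
The state is a dict: "time_s": time; "joint_positions": joint angles; "qd": joint speeds; "tau": joint torques, N m; "ee_pos": TCP position; "ee_rot": TCP orientation; "ft_force": force on the tool from outside, world axes, zero at the start; "moment": the same for the moment, N m; "opening": finger opening in mm; "grip_force": force on a finger pad.
Only numpy, scipy, OpenCV 4.12 (cv2) and the standard library are available. Lean on these libraries where they do the work, as an engineer would, in place of code of your own. Each camera call takes 0.05 s, during which the arm holds its last target. There are 200 camera calls.

### The job

Turn the round vanity carousel on by exactly one index hole, clockwise as seen from above: with closed fingertips press the steel plunger cap on its arm down, swing it round over the ring to the very next hole while it is held down, then let it spring fully up so that the pin locks there, and move clear. Only push, do not grip the cap or force it; never push it the wrong way round, and leave the things on the carousel and on the shelf standing where they are.

Things in the scene. Friction and masses are not known exactly. Their poses are not given: they have to be found in the camera images.
- deck (a joint): Angle (rad) of the carousel's turning deck, a bamboo disc 200 mm across whose top lies 50 mm above the shelf. 0 at the start, grows clockwise seen from above; each of the 8 holes is 0.785 rad from the next, so the next hole is at 0.785. Locked (about 0.02 rad of play) while the plunger is up; turns easily (about 0.5 N at the cap) while the plunger is down.
- plunger (a joint): How far (m) the spring plunger is pressed: 0 fully up (locked when it stands at a hole), 0.014 at its stop. Its round-nosed pin, 10 mm thick, comes free of the hole when pressed 9 mm or more; keep it 10 to 14 mm down while turning. Pushing down takes about 3 N at first and 8 N at the stop. Let go within about 3 mm of a hole's centre, the pin centres itself and springs up; elsewhere it stays stuck about 9 mm down, under the ring.
- cap_top (a point): Centre of the flat top of the plunger's cap, a plain round steel disc 40 mm across and 9 mm thick. It stands on the end of a 34 mm wide steel arm that juts out of the deck, 120 mm from the turning axis, and moves with deck and plunger. Its top is 75 mm above the shelf when up, 61 mm when fully pressed. A fingertip pressing on it drags it along by friction.
- axis (a point): Point on the carousel's vertical turning axis, at the height of the deck's top (50 mm above the shelf).
- start_hole (a point): Centre of the mouth of the index hole in which the pin now stands, below the cap, 34 mm above the shelf. Fixed.
- next_hole (a point): Centre of the mouth of the next hole clockwise, where the pin must go. The white plastic index ring is fixed, 300 mm across and 34 mm high, with 8 open holes 13 mm square on a circle of 120 mm radius round the axis, 45 degrees apart. Fixed.
- perfume: Small round amber glass perfume bottle, 54 mm across, 64 mm high, loose on the deck; origin under its base. It rides round on the deck.
- balm: Dark silicone lip balm case, round, 42 mm across, 17 mm high, loose on the deck; origin under its base.
- jar: Little white jar with a brown wooden lid, 32 mm across, 34 mm high, loose on the deck; origin under its base.
- perfume_spot (a point): Point on the deck's top where the perfume bottle belongs (within 5 mm at the start); turns with the deck.
- balm_spot (a point): Point on the deck's top where the lip balm case belongs; turns with the deck.
- jar_spot (a point): Point on the deck's top where the little jar belongs; turns with the deck.
- brush_cup: Bamboo cup with make-up brushes, 72 mm across, 95 mm high (brushes to 190 mm), loose on the shelf beside the carousel; origin under its base.
- hair_clip: Steel hair clip 75 x 18 x 11 mm lying on the shelf; origin under its centre.
- cream: White cream jar, 60 mm across, 48 mm high, on the shelf; origin under its base.
- lotion: White lotion bottle with black cap, 44 mm across, 110 mm high, on the shelf; origin under its base.
Things that resemble listed ones, but are neither listed nor needed, are in the scene too. Of the things shaped like the perfume, the amber one is meant.

How it is judged (in metres and radians):
On the way, in this order (a step that is already met when the one before it is completed fails the run):
1. a fingertip presses the plunger in at the starting hole (value of joint plunger above 0.008 m and value of joint deck below 0.2 rad and contact force between the fingers and plunger above 1 N), for 0.05 s.
2. the deck is turned half-way with the plunger held down (value of joint deck between 0.35 and 0.7 rad and value of joint plunger above 0.007 m), for 0.02 s.
At the end, for the whole second after the job is handed in: The deck stands one hole on clockwise (0.785 rad, within 0.035), at rest, the plunger fully up (pressed less than 2 mm) so that its pin is locked in that hole; the three things on the deck stand within 20 mm of their spots, upright, and the four on the shelf have moved less than 20 mm (value of joint deck between 0.7504 and 0.8204 rad and value of joint plunger below 0.002 m and velocity of joint deck between -0.03 and 0.03 rad/s and not (distance between perfume and perfume_spot above 0.02 m) and not (distance between balm and balm_spot above 0.02 m) and not (distance between jar and jar_spot above 0.02 m) and not (angle between perfume's own z axis and vertical above 0.35 rad) and not (angle between balm's own z axis and vertical above 0.35 rad) and not (angle between jar's own z axis and vertical above 0.35 rad) and not (distance of brush_cup from where it was at the start of the episode above 0.02 m) and not (distance of hair_clip from where it was at the start of the episode above 0.02 m) and not (distance of cream from where it was at the start of the episode above 0.02 m) and not (distance of lotion from where it was at the start of the episode above 0.02 m) and not (angle between brush_cup's own z axis and vertical above 0.35 rad) and not (angle between hair_clip's own z axis and vertical above 0.35 rad) and not (angle between cream's own z axis and vertical above 0.35 rad) and not (angle between lotion's own z axis and vertical above 0.35 rad)); the robot touches nothing.
It fails at once if the deck is pushed the wrong way round (more than 0.15 rad anticlockwise) (value of joint deck below -0.15 rad).
It fails at once if the deck is turned on past the next hole, well towards the one after (beyond 1.2 rad) (value of joint deck above 1.2 rad).
It fails at once if the cap is gripped or forced (fingers bear on it with more than 45 N) (contact force between the fingers and plunger above 45 N).
It fails at once if a thing on the deck is lifted, tipped or shifted more than 20 mm from its spot (distance between perfume and perfume_spot above 0.02 m or distance between balm and balm_spot above 0.02 m or distance between jar and jar_spot above 0.02 m or angle between any of perfume, balm, jar's own z axis and vertical above 0.35 rad).
It fails at once if a thing on the shelf is lifted, tipped or shifted more than 20 mm (distance of any of brush_cup, hair_clip, cream, lotion from where it was at the start of the episode above 0.02 m or angle between any of brush_cup, hair_clip, cream, lotion's own z axis and vertical above 0.35 rad).
It also fails if it takes over 40 s, if anything falls off the work surface, if the arm or the gripper's body presses on something with over 40 N, if the wrist force passes 120 N, or if a joint passes its speed limit or range.

## Working session

There is one attempt and no reset: what is moved stays moved. The work goes in short steps, Python scripts to look and compute and a tool call to move; the robot and the scene stay as the last step left them, time stands still between calls to the robot, and variables do not carry over. Pictures are saved under pics/ and viewed, at most 10 in all, crops included, and the job is handed in when it is done.

Besides the shell and the picture viewer there is one more tool, called after "Emit:" as name(argument=value, ...) on one line, values as JSON. jog_arm: Moves the arm, as the interface text tells. Its arguments: {"type":"object","properties":{"deltas":{"type":"string"},"jaw":{"type":"number"},"squeeze":{"type":"number"}},"required":["deltas"]}

```bash
mkdir -p pics
python3 - <<'E'
from station import bot
import cv2, numpy as np
for n in ["scene","top"]:
    im=bot.capture(n); cv2.imwrite(f"pics/{n}0.png",im[:,:,::-1])
    c=bot.calibration(n); print(n,c)
    for t in ["cap_top","plunger","deck","perfume","brush_cup"]:
        try:
            for d in bot.cut_out(n,t)[:3]: print(t,round(d["p"],2),d["pixel"],d["mask"].sum())
        except Exception as e: print(t,e)
s=bot.read_state(); print(s)
E
```

```text
scene {'fovy': 54.69852097948887, 'cx': 315.96121818487035, 'cy': 245.28926236166188, 'extrinsics': array([[ 6.04962771e-01,  4.60535159e-01, -6.49559399e-01,
         1.14966586e+03],
       [ 7.95974160e-01, -3.28157475e-01,  5.08662764e-01,
        -4.96713025e+02],
       [ 2.10993151e-02, -8.24754533e-01, -5.65097142e-01,
         6.06338413e+02],
       [ 0.00000000e+00,  0.00000000e+00,  0.00000000e+00,
         1.00000000e+00]])}
cap_top 0.48 [231.9, 308.0] 185
plunger 0.57 [230.8, 310.4] 220
deck 0.89 [259.5, 351.8] 4089
perfume 0.77 [200.5, 337.4] 372
perfume 0.65 [248.3, 385.2] 598
perfume 0.6 [236.1, 448.8] 456
brush_cup 0.83 [186.1, 444.1] 1432
brush_cup 0.53 [257.9, 348.5] 4037
top {'fovy': 47.32373289904554, 'cx': 318.03235463769283, 'cy': 242.28803320169098, 'extrinsics': array([[ 8.08503573e-03, -9.97916255e-01,  6.40139093e-02,
         4.27781691e+02],
       [-9.99780971e-01, -6.83114544e-03,  1.97824787e-02,
        -6.16345140e+00],
       [-1.93039687e-02, -6.41598304e-02, -9.97752912e-01,
         1.24818868e+03],
       [ 0.00000000e+00,  0.00000000e+00,  0.0
[... 308 characters left out ...]
.6, 'joint_positions': array([-1.36250801e+00,  3.06763744e-01,  1.50640112e+00,  1.42320693e-05,
        1.32840325e+00, -7.35184267e-02]), 'qd': array([ 2.58579489e-04, -1.15839533e-03, -8.46261527e-04, -6.16356675e-04,
        7.54391568e-04,  7.34536286e-05]), 'tau': array([ 2.45476585e-04, -4.57172513e+01, -2.52202982e+01, -7.07918434e-05,
        1.33762023e-03,  3.43547804e-06]), 'ee_pos': array([ 159.874363  , -552.32959172,  231.32526706]), 'ee_rot': array([9.90089773e-01, 1.40435898e-01, 7.71836186e-06, 1.17744007e-05]), 'ft_force': array([-0.07052845, -0.0614407 ,  0.31758553]), 'moment': array([0.03014953, 0.04830449, 0.02570257]), 'grip_force': 0.0, 'opening': 85.48426775603349}
```

View pics/top0.png

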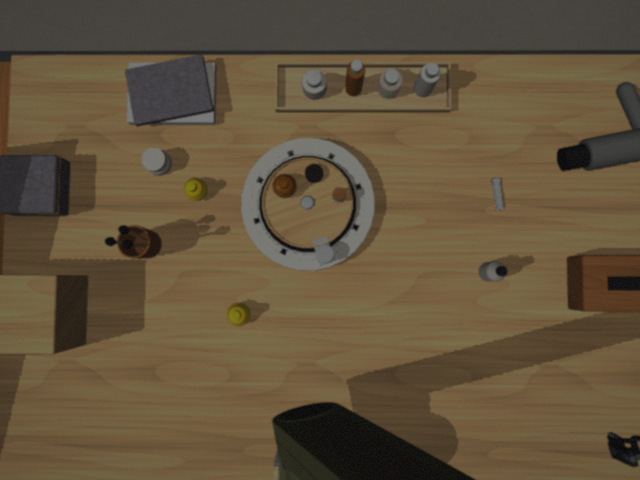

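View pics/scene0.png

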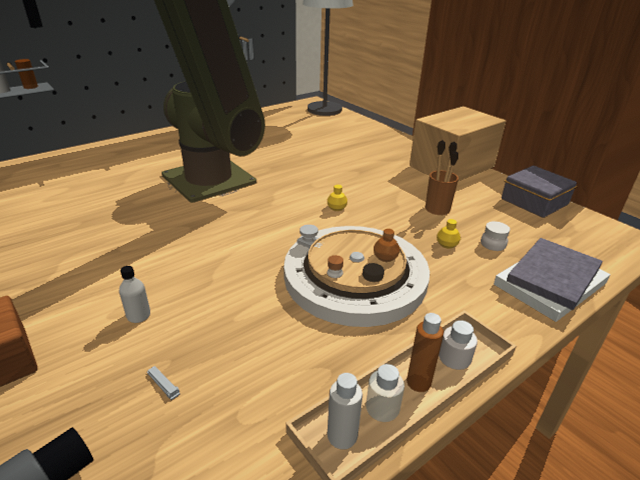

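The top view shows the carousel at (307,203) with the steel cap at about (323,250). The next hole clockwise is at about (283,252). The amber perfume is the bottle on the deck at (284,186), and the yellow ones at (196,188) and (238,314) are look-alikes. The path from the cap to that hole is clear.

```bash
cat > h.py <<'E'
from station import bot
import numpy as np, cv2
from scipy.optimize import least_squares
def proj(n,z,px): # px (N,2) col,row -> world at height z
    c=bot.calibration(n); f=240/np.tan(np.radians(c["fovy"]/2)); E=c["extrinsics"]
    px=np.atleast_2d(px).astype(float)
    d=np.c_[(px[:,0]-c["cx"])/f,(px[:,1]-c["cy"])/f,np.ones(len(px))]@E[:3,:3].T
    return (E[:3,3]+d*((z-E[2,3])/d[:,2])[:,None])[:,:2]
E
python3 - <<'E'
from h import *
for n,c0,cap in [("top",(307,203),(323.5,251)),("scene",(357,270),(309,230))]:
    im=cv2.imread(f"pics/{n}0.png"); g=cv2.cvtColor(im,cv2.COLOR_BGR2GRAY)
    ms=[d["mask"] for d in bot.cut_out(n,"deck")]if 0 else None
    # dark blobs on ring: warp to metric plane z=34
    A=proj(n,34,[c0])[0]; print(n,"axis0",A)
    q=np.array([[c0[0]-80,c0[1]-70],[c0[0]+80,c0[1]-70],[c0[0]+80,c0[1]+70],[c0[0]-80,c0[1]+70]],np.float32)
    H=cv2.getPerspectiveTransform(q,((A-proj(n,34,q))[:,::-1]*1.5+300).astype(np.float32)) # rows down=-x, cols right=-y
    w=cv2.warpPerspective(im,H,(600,600),flags=cv2.INTER_CUBIC)
    cv2.imwrite(f"pics/w_{n}.png",w)
    print("cap",proj(n,75,[cap])[0])
a=np.hstack([cv2.imread("pics/w_top.png"),cv2.imread("pics/w_scene.png")]); cv2.imwrite("pics/w.png",cv2.resize(a,(800,400)))
E
```

```text
top axis0 [593.41940078  43.25986866]
cap [484.41379624   5.22068676]
scene axis0 [610.90876598  32.67081746]
cap [484.49332462   4.31526608]
```

View pics/w.png

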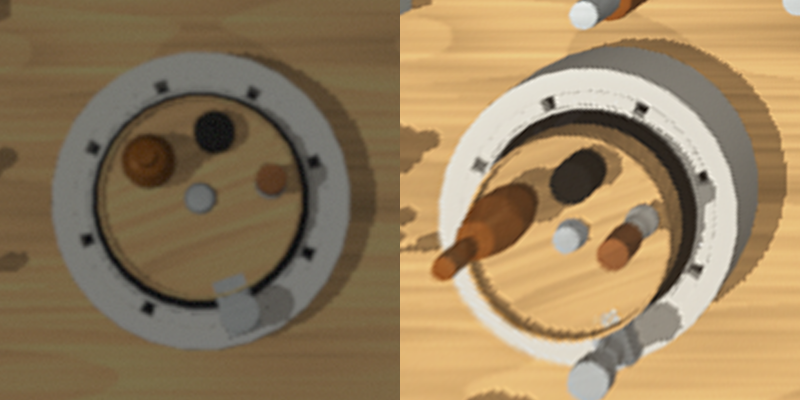

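Fitted axis ≈ (593.8, 43.6), cap ≈ (480.3, 4.5), next hole ≈ (485.9, 96.2). The hole patterns from both cameras agree to 2 mm. I'll move above the cap with the fingers closing.

Emit:
jog_arm(deltas="3.3 -3.2 0 0; 6.6 -6.4 0 0; 9.9 -9.5 0 0; 13.2 -12.7 0 0; 16.5 -15.9 0 0; 19.8 -19.1 0 0; 23.1 -22.3 0 0; 26.4 -25.4 0 0", jaw=0, squeeze=20)

```text
time_s: 1.4
ee_pos: [343.4, -233.3, 231.7]
ee_rot: [0.99, 0.14, 0.0, 0.0]
ft_force: [0.4, 0.4, 0.2]
opening: 0.4
grip_force: 0.0
```

Emit:
jog_arm(deltas="3.3 -3.2 1 0; 6.6 -6.4 2 0; 9.9 -9.6 4 0; 13.2 -12.7 6 0; 16.5 -15.9 7 0; 19.8 -19.2 8 0; 19.8 -19.2 8 0; 19.8 -19.2 8 0")

```text
time_s: 2.2
ee_pos: [479.7, 5.5, 151.0]
ee_rot: [0.99, 0.142, -0.001, 0.0]
ft_force: [-0.3, -0.0, 0.3]
opening: 0.3
grip_force: 0.0
```

Run:
```python
from h import *
s=bot.read_state(); print(s["time_s"],s["ee_pos"],s["ee_rot"],s["opening"],s["ft_force"],s["joint_positions"])
im=bot.capture("wrist"); cv2.imwrite("pics/wr1.png",im[:,:,::-1]); print(bot.calibration("wrist"))
```

```text
2.2 [479.70166037   5.51547649 150.96681663] [ 9.89853538e-01  1.42090411e-01 -5.26356603e-04  1.06982994e-04] 0.27359459309834905 [-0.2998773  -0.01390937  0.29391408] [-7.62424162e-02  2.57553226e-01  1.81212194e+00 -4.97821205e-04
  1.07289871e+00  1.20964596e+00]
{'fovy': 65.70646984690485, 'cx': 324.23419883219555, 'cy': 231.8309479281481, 'mount': array([[-8.52883974e-04, -9.62658711e-01, -2.70716603e-01,
         6.75067776e+01],
       [ 9.99999443e-01, -9.89495527e-04,  3.68145096e-04,
        -8.69005504e-01],
       [-6.22270951e-04, -2.70716138e-01,  9.62659018e-01,
        -1.41628468e+02],
       [ 0.00000000e+00,  0.00000000e+00,  0.00000000e+00,
         1.00000000e+00]])}
```

View pics/wr1.png

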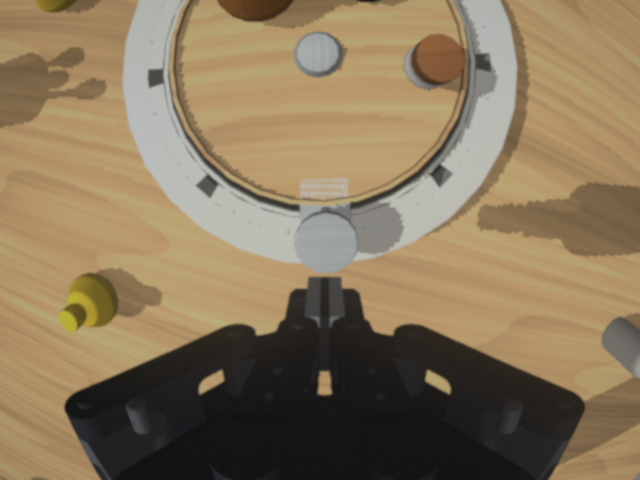

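The wrist view shows the cap at (326,240) and holes at (156,77), (207,186), (441,175) and (484,62). The next hole clockwise is (207,186). I'll refine with this.

```bash
cat >> h.py <<'E'
from scipy.spatial.transform import Rotation as R
def wproj(z,px,pos,q):
    c=bot.calibration("wrist"); f=240/np.tan(np.radians(c["fovy"]/2)); M=c["mount"]; Rt=R.from_quat(q).as_matrix()
    px=np.atleast_2d(px)-[c["cx"],c["cy"]]; r=np.linalg.norm(px,axis=1); t=r/f
    d=np.c_[px*(np.sin(t)/np.maximum(r,1e-9))[:,None],np.cos(t)]@M[:3,:3].T@Rt.T
    o=pos+Rt@M[:3,3]
    return (o+d*((z-o[2])/d[:,2])[:,None])[:,:2]
E
python3 - <<'E'
from h import *
s=bot.read_state(); P,q=s["ee_pos"],s["ee_rot"]
h=wproj(34,[(156,77),(207,186),(441,175),(484,62)],P,q); print("holes",h)
k=np.array([2,1,-1,-2])*np.pi/4
f=lambda v:(v[:2]-120*np.c_[np.sin(v[2]+k),np.cos(v[2]+k)]-h).ravel()
r=least_squares(f,[593.8,43.6,1.24]); v=r.x; print(v[:2],np.degrees(v[2]),r.fun.round(1))
for a in (0,np.pi/4): print(v[:2]-120*np.array([np.sin(v[2]+a),np.cos(v[2]+a)]))
print("cap",wproj(75,[(326,240)],P,q),"nub", wproj(58,[(318,54)],P,q))
E
```

```text
holes [[552.64121934 154.84455134]
 [483.35042371  95.15524885]
 [538.28042634 -65.32639183]
 [629.6063616  -72.12809394]]
[591.15486641  41.74312786] 71.29380923005274 [ 0.   0.6  0.2 -0.3 -0.3 -0.5  0.   0.2]
[477.49379079   3.25728777]
[483.57075057  94.90004668]
cap [[480.25821691   4.54719103]] nub [[589.41984629  41.36426139]]
```

Emit:
jog_arm(deltas="0 0.1 3 0; 0 0.1 6 0; 0 0.1 7 0; 0 0.1 7.5 0; 0 0.1 7.9 0; 0 0.1 8.3 0; 0 0.1 8.7 0; 0 0.1 8.8 0")

```text
time_s: 3.05
ee_pos: [479.7, 3.3, 64.0]
ee_rot: [0.99, 0.14, 0.0, 0.0]
ft_force: [-4.0, -2.3, 7.3]
opening: -0.5
grip_force: 3.4
```

Run:
```python
from h import *
s=bot.read_state(); P=s["ee_pos"]; print(P,s["ft_force"],R.from_quat(s["ee_rot"]).as_matrix().round(3).tolist())
Rt=R.from_quat(s["ee_rot"]).as_matrix(); A=np.array([592.5,42.7])
for a in np.arange(0,46,5)[:10]:
    t=-np.radians(a); v=P[:2]-A; w=A+np.array([[np.cos(t),-np.sin(t)],[np.sin(t),np.cos(t)]])@v-P[:2]
    print(a,(Rt.T@np.r_[w,0])[:2].round(1),w.round(1))
```

```text
[479.67637924   3.25895212  64.00153321] [-3.97018021 -2.28021064  7.28391084] [[0.961, 0.278, 0.0], [0.278, -0.961, -0.0], [0.0, 0.001, -1.0]]
0 [ 0. -0.] [0. 0.]
5 [ -0.1 -10.4] [-3. 10.]
10 [  0.7 -20.8] [-5.1 20.2]
15 [  2.4 -31.1] [-6.4 30.5]
20 [  5.  -41.2] [-6.7 41. ]
25 [  8.4 -51. ] [-6.1 51.4]
30 [ 12.7 -60.5] [-4.6 61.7]
35 [ 17.9 -69.6] [-2.2 71.8]
40 [ 23.7 -78.2] [ 1.  81.7]
45 [ 30.4 -86.3] [ 5.2 91.3]
```

Emit:
jog_arm(deltas="0 -0.1 0.1 0.5; 0 -0.42 0.1 2; -0.01 -1.04 0.1 5; 0.02 -1.66 0.1 8; 0.1 -2.28 0.1 11; 0.2 -2.9 0.1 14; 0.33 -3.51 0.1 17; 0.5 -4.12 0.1 20")

```text
time_s: 3.85
ee_pos: [472.9, 44.8, 63.4]
ee_rot: [0.999, -0.035, 0.0, 0.0]
ft_force: [-3.9, -0.8, 7.3]
opening: 0.1
grip_force: 3.5
```

Run:
```python
from h import *
s=bot.read_state(); P=s["ee_pos"]; print(P,s["ft_force"],s["ee_rot"])
im=bot.capture("top"); cv2.imwrite("pics/top2.png",cv2.resize(im[130:290,210:410,::-1],(800,640))[:600])
Rt=R.from_quat(s["ee_rot"]).as_matrix(); A=np.array([592.5,42.7])
for a in np.arange(0,28,3):
    t=-np.radians(a); v=P[:2]-A; w=A+np.array([[np.cos(t),-np.sin(t)],[np.sin(t),np.cos(t)]])@v-P[:2]
    print(a,(Rt.T@np.r_[w,0])[:2].round(1))
```

```text
[472.91430771  44.78980167  63.37938868] [-3.86679818 -0.78064749  7.31642156] [ 9.99398418e-01 -3.46810307e-02  1.65185778e-04  1.13479539e-05]
0 [0. 0.]
3 [-0.2 -6.3]
6 [  0.  -12.5]
9 [  0.5 -18.8]
12 [  1.3 -25. ]
15 [  2.5 -31.1]
18 [  3.9 -37.2]
21 [  5.7 -43.2]
24 [  7.8 -49.1]
27 [ 10.2 -54.9]
```

View pics/top2.png

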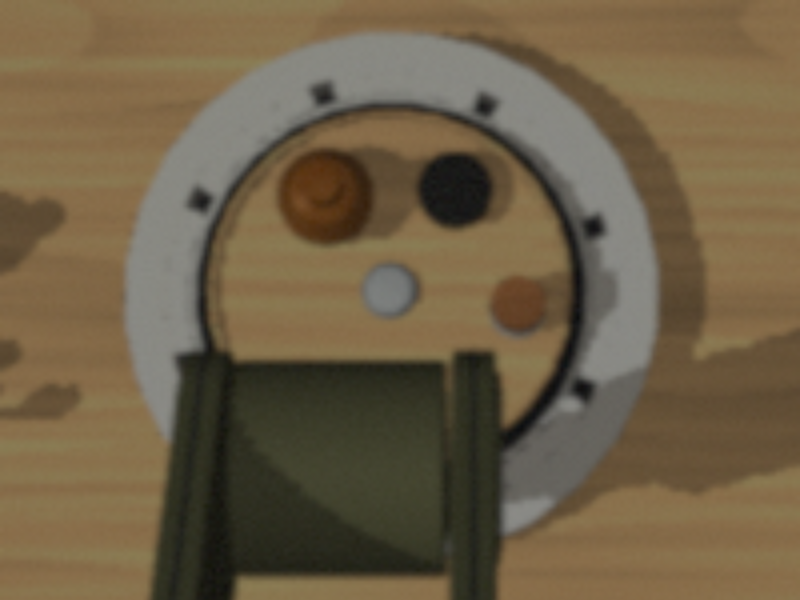

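The deck has turned about 20° with the objects riding along (perfume crop (325,195), balm (457,190), jar (518,303)). I'll swing the remaining 25°.

Emit:
jog_arm(deltas="-0.02 -0.63 0 3; 0 -1.25 0 6; 0.05 -1.95 0 9.4; 0.15 -2.7 0 13; 0.28 -3.4 0 16.5; 0.46 -4.05 0 19.7; 0.7 -4.7 0 22.9; 0.85 -5.1 0 25")

```text
time_s: 4.7
ee_pos: [485.2, 95.8, 63.5]
ee_rot: [0.968, -0.25, 0.0, -0.001]
ft_force: [-3.0, 1.3, 6.9]
opening: 0.0
grip_force: 3.5
```

Run:
```python
from h import *
s=bot.read_state(); print(s["time_s"],s["ee_pos"],s["ft_force"],s["ee_rot"])
im=bot.capture("wrist"); cv2.imwrite("pics/wr2.png",im[:,:,::-1])
s=bot.read_state(); P,q=s["ee_pos"],s["ee_rot"];print(P)
for t in ["plunger","perfume","jar","balm"]:
    for d in bot.cut_out("wrist",t)[:2]:
        print(t,round(d["p"],2),d["pixel"])
# where the next hole's fixed centre / cap would lie relative to TCP
im=bot.capture("top"); cv2.imwrite("pics/top3.png",im[:,:,::-1])
for t in ["perfume","jar","balm"]:
    for d in bot.cut_out("top",t)[:3]: print(t,round(d["p"],2),d["pixel"])
```

```text
4.7 [485.20121058  95.8419567   63.48466909] [-2.96350896  1.29594708  6.9401434 ] [ 9.68224078e-01 -2.50083363e-01  2.41711267e-04 -6.23431506e-04]
[485.59890501  96.34502108  63.51400838]
plunger 0.66 [270.9, 314.3]
plunger 0.26 [138.0, 306.8]
perfume 0.75 [220.4, 6.1]
perfume 0.36 [113.2, 303.1]
jar 0.84 [31.6, 485.6]
jar 0.64 [113.8, 299.9]
balm 0.17 [136.0, 304.7]
perfume 0.88 [190.5, 196.7]
perfume 0.84 [315.1, 244.0]
perfume 0.64 [195.6, 319.5]
jar 0.62 [221.8, 331.8]
jar 0.28 [191.6, 500.8]
balm 0.72 [187.5, 333.2]
balm 0.71 [200.1, 312.6]
balm 0.56 [188.3, 501.7]
```

View pics/wr2.png

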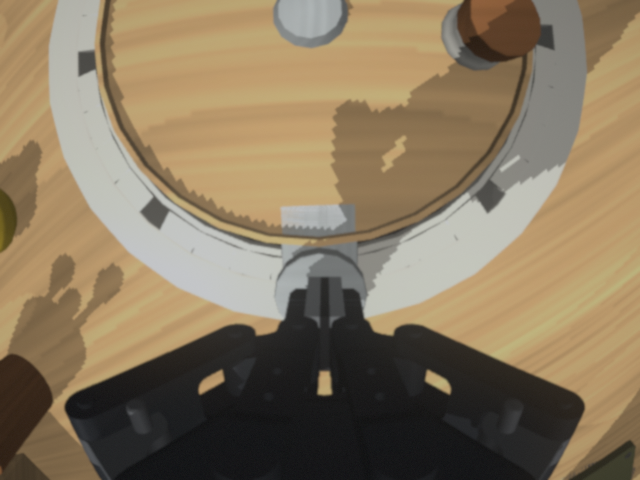

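The wrist view shows the cap's rim spanning columns 275–367 (centre ~321), the arm at (318,217), and neighbouring holes at (154,212), (489,196), (86,63) and (545,37). I'll check the deck angle against the holes.

Run:
```python
from h import *
s=bot.read_state(); P,q=s["ee_pos"],s["ee_rot"]
h=wproj(34,[(86,63),(154,212),(489,196),(545,37)],P,q)
k=np.array([2,1,-1,-2])*np.pi/4
f=lambda v:(v[:2]-120*np.c_[np.sin(v[2]+k),np.cos(v[2]+k)]-h).ravel()
r=least_squares(f,[593.8,43.6,2.03]); v=r.x; print(v[:2],np.degrees(v[2]),r.fun.round(1))
print("hole",v[:2]-120*np.array([np.sin(v[2]),np.cos(v[2])]),"tcp",P)
for n,z,p in [("arm",50,(318,217)),("arm-edge",50,(318,241)),("cap",63.5,(321,285))]:
    w=wproj(z,[p],P,q)[0]; d=v[:2]-w; print(n,w,np.degrees(np.arctan2(d[0],d[1])),np.hypot(*d))
# top: things' rotation between first and now, about axis
c=proj("top",50,[(307,203)])[0]
for n,z,a,b in [("perf",82,(281.6,186),(319.5,195.6) ),("balm",67,(314,173),(333.2,187.5)),("jar",84,(340,195),(331.8,221.8))]:
    d=[np.array([592.5,42.7])-proj("top",z,[t])[0] for t in (a,b)]
    print(n,[ (np.degrees(np.arctan2(x[0],x[1])),np.hypot(*x)) for x in d])
```

```text
[591.24097177  43.81135622] 116.09798515533363 [ 1.1  0.3 -0.5  0.4 -0.8 -0.4  0.2 -0.4]
hole [483.47580626  96.600267  ] tcp [485.27241918  95.69658356  63.5319888 ]
arm [512.97844963  83.24888146] 116.74414239169211 87.63755341531062
arm-edge [503.57479697  88.49996459] 117.01061557214096 98.39933902817666
cap [489.77227053  94.52589992] 116.55610306666568 113.43660024119923
perf [(np.float64(-150.05776459188658), np.float64(61.87419871357645)), (np.float64(-20.504361464689875), np.float64(29.978412334517767))]
balm [(np.float64(-76.09299441249107), np.float64(64.20163515752097)), (np.float64(-28.07782086288377), np.float64(65.12659106368595))]
jar [(np.float64(-9.24800612710946), np.float64(72.93847065624382)), (np.float64(40.00616615498599), np.float64(71.5648305784931))]
```

View pics/top3.png

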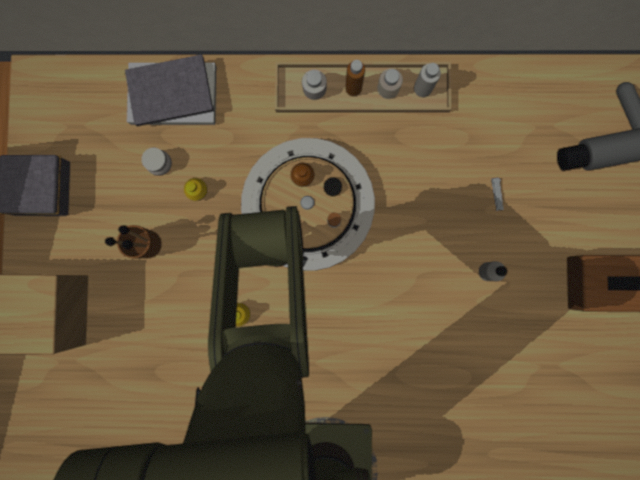

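The objects on the deck turned 48–49° by rough estimate, and the deck reads 0.5–0.8° past the hole. That is within the 3 mm, so I'll ease back about 1 mm and release straight up.

Emit:
jog_arm(deltas="0 0.1 0 0; 0 0.1 0 0; 0 0.1 -0.3 0; 0 0.1 -0.6 0; 0 0.1 -0.9 0; 0 0.1 -1.2 0; 0 0.1 -1.6 0; 0 0.1 -3 0")

```text
time_s: 5.95
ee_pos: [484.5, 93.8, 91.8]
ee_rot: [0.968, -0.249, -0.0, 0.0]
ft_force: [0.2, 0.6, -0.5]
opening: -0.4
grip_force: 0.0
```

Emit:
jog_arm(deltas="0 0 -3 0; 0 0 -6 0; -2 0 -9 0; -5 0 -10 0; -8 0 -10 0; -10 0 -10 0; -10 0 -10 0; -10 0 -10 0")

```text
time_s: 6.75
ee_pos: [398.0, 142.3, 192.7]
ee_rot: [0.969, -0.249, 0.001, -0.0]
ft_force: [0.4, -0.1, 0.0]
opening: 0.1
grip_force: 0.0
```

Run:
```python
from h import *
s=bot.read_state(); print(s["time_s"],s["ee_pos"],s["ft_force"])
a=bot.capture("scene"); b=bot.capture("wrist")
cv2.imwrite("pics/fin.png",np.hstack([cv2.resize(a[180:330,260:460],(400,300)),cv2.resize(b,(400,300))])[:,:,::-1])
```

```text
6.75 [397.99940275 142.28500534 192.69514325] [ 0.43128365 -0.08430415  0.01851376]
```

View pics/fin.png

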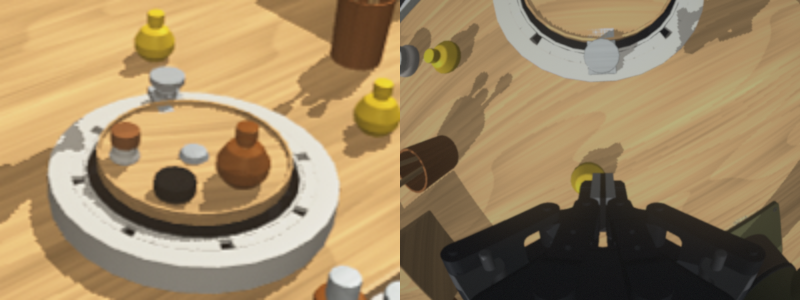

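The objects are all standing and the cap sits over the hole. I'll check the cap's height by two-view triangulation.

Run:
```python
from h import *
s=bot.read_state()
a=bot.capture("scene"); cv2.imwrite("pics/z.png",cv2.resize(np.hstack([a[200:245,320:370],cv2.imread("pics/scene0.png")[215:260,285:335,::-1]])[:,:,::-1],(800,360),interpolation=cv2.INTER_CUBIC))
b=bot.capture("wrist"); m=bot.cut_out("wrist","cap_top")[0]; print(m["p"],m["pixel"])
w=m["pixel"][::-1]
for z in (66,70,75): print(z,"wrist",wproj(z,[w],s["ee_pos"],s["ee_rot"])[0],"scene",proj("scene",z,[(343.5,217.5)])[0])
```

```text
0.65 [86.9, 323.4]
66 wrist [485.3285939   94.75537352] scene [476.16238294 107.80537592]
70 wrist [484.90882781  94.97421396] scene [481.14817302 103.33026635]
75 wrist [484.38412021  95.24776452] scene [487.38041062  97.73637938]
```

View pics/z.png

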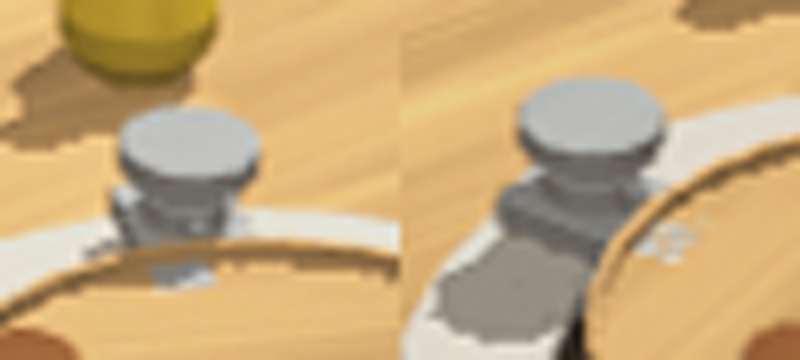

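The cap now (left half) stands as high above its arm as at the start (right half). Both views put its top at about 75 mm, over the next hole at (485,96), so the pin is locked.

```bash
python3 -c "
from station import bot
print(bot.job_done())"
```

```text
the job is handed in; nothing more can be done
None
```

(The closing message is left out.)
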